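Hold the eccentric drum heavy side down

TASK

Two sealed eccentric drums of the tile-moulding vibrator sit in slanted stands, each with one side heavier than the other, which cannot be seen. Grip the knob of the drum whose stand has the red sample tile behind it, turn the drum back and forth to feel where its heavy side is, then turn it until the heavy side is at the bottom of the slant and finish still gripping the knob, holding it there so that I can lock the shaft. Leave the other drum (green tile) and the things lying about as they are.

Things in the scene. Friction and masses are not known exactly. Their poses are not given: they have to be found in the camera images.
- stand_a: Stand of drum a, on the robot's left (y > 0): steel base plate 170 x 130 x 12 mm fixed to the table. Origin: centre of the plate's underside; z up, x away from the robot side. In this frame the middle of the drum's back face is at (35, 0, 72) mm and the drum's axis, out through the knob, points along (-0.643, 0, 0.766): 40 degrees from vertical, leaning to the robot side.
- drum_a (a joint): Turn of drum a about its slanted axis, radians, endless, growing counter-clockwise as seen facing the knob. It does not tell the heavy side, which differs from start to start. Sealed blue drum, 130 mm diameter, 50 mm deep, 1.2 kg. A stiff bearing (friction about 0.25 N m) keeps it where it is left; the heavy side pulls with 0.14 to 0.20 N m when level with the axis, not at all when lowest or highest.
- drum_a_grip (a point): Point on the axis inside the knob of drum a: round, black, 48 mm diameter, 42 mm tall, on the middle of the drum's front face. The point is 24 mm above that face and 18 mm below the knob's flat top: the height to grip at. Its z axis points along the drum's axis, out of the knob. The knob turns with the drum.
- drum_a_mark (a point): Yellow stripe on the front face of drum a, 53 mm from the axis. It turns with the drum and shows only its turning, not the heavy side. At joint value 0 it is at the lowest point of the face.
- stand_b: Stand of drum b, on the robot's right (y < 0): steel base plate 170 x 130 x 12 mm fixed to the table. Origin: centre of the plate's underside; z up, x away from the robot side. In this frame the middle of the drum's back face is at (35, 0, 72) mm and the drum's axis, out through the knob, points along (-0.643, 0, 0.766): 40 degrees from vertical, leaning to the robot side.
- drum_b (a joint): Turn of drum b about its slanted axis, radians, endless, growing counter-clockwise as seen facing the knob. It does not tell the heavy side, which differs from start to start. Sealed blue drum, 130 mm diameter, 50 mm deep, 1.2 kg. A stiff bearing (friction about 0.25 N m) keeps it where it is left; the heavy side pulls with 0.14 to 0.20 N m when level with the axis, not at all when lowest or highest.
- drum_b_grip (a point): Point on the axis inside the knob of drum b: round, black, 48 mm diameter, 42 mm tall, on the middle of the drum's front face. The point is 24 mm above that face and 18 mm below the knob's flat top: the height to grip at. Its z axis points along the drum's axis, out of the knob. The knob turns with the drum.
- drum_b_mark (a point): Yellow stripe on the front face of drum b, 53 mm from the axis. It turns with the drum and shows only its turning, not the heavy side. At joint value 0 it is at the lowest point of the face.
- tile_red: Red sample tile 60 x 60 x 10 mm, fixed flat on the table about 140 mm behind one stand (on the side away from the robot): that stand's drum is the one to set. Origin: centre of its underside.
- tile_green: Green sample tile of the same size behind the other stand, whose drum is to be left alone.
- jar: Loose ochre jar with a black cap, 56 mm in diameter, 85 mm tall. Origin: centre of its underside. Leave it.
- bowl: Loose white bowl, 90 mm in diameter, 45 mm tall. Origin: centre of its underside. Leave it.
- painted_tile: Loose cream painted tile 100 x 100 x 12 mm. Origin: centre of its underside. Leave it.
Mind the look-alikes: they are no part of the job. Leave any orange look-alike of the stand_b alone.

How it is judged:
By the outcome, as a careful person would: the job done as asked, in the order asked, and still so for the second after the job is handed in, while the arm keeps its last pose, push and grip.
It also fails if it takes over 72 s, if anything falls off the work surface, if the arm or the gripper's body presses on something with over 40 N, if the wrist force passes 120 N, or if a joint passes its speed limit or range.

ROBOT

A 7-joint arm with a two-finger parallel gripper is mounted at the origin on the work surface. World frame = base frame: x ahead of the robot, y to its left, z up, the work surface at z = 0. Lengths are in m, angles in rad, forces in N, time in s.
With the tool pointing down it reaches from about 0.425 to 0.875 m from the base axis. Payload 4.7 kg.
Tool frame: the origin (TCP) lies on the centre line of the jaws, within the pads' length; the fingertips stand ahead of it and the grasp point (between the pads) lies 2 mm behind it (nose_length is the z of the fingertips in the tool frame, in m); z points along the fingers, y is the line along which they close (so a half turn about z gives the same grasp; the last joint's range is limited). The gripper opens to 87 mm and grips with 3 to 60 N. Pads are 19 mm wide; open, the fingers measure 117 mm over their backs; the gripper's body (75 mm by 190 mm) begins 51 mm behind the grasp point.
Start: joints at [-1.324, 0.321, -0.07, 1.45, 0.023, 1.371, -0.057], TCP at [0.15, 0.632, 0.24] pointing down, gripper open.
Joint ranges: [-2.86, 2.86], [-0.3, 2.09], [-1.38, 1.24], [0.06, 2.45], [-1.56, 4.7], [0.09, 2.05], [-2.69, 2.69]. Speed limits (rad/s): [2.57, 2.57, 3.14, 3.14, 3.14, 3.14, 3.14].

INTERFACE

Orientations are given as a rotation vector (axis times angle).
In Python, from bench import * gives the robot as it stands.
- The arm moves only by the tool send_rows, never from a script. Its arguments are lists of equal length, an entry for each row: "xyz": the shift along the tool's x, y, z in mm, a list of three; "dr": the turn, a rotation vector about the tool's x, y, z in rad, a list of three. A call has exactly 10 rows; each row is the pose to reach, as a shift and turn from the pose commanded when the call began, along the tool's axes at that moment; what a row does not reach only later rows make up. A row lasts 1/12 s, in which the tool goes at most 41.7 mm and 7.16 degrees, less where a joint would pass 70% of its speed; a pose out of reach is approached as far as the arm can. A call with a gripper value outside its range is refused whole. "jaw" is the finger opening in mm, from 0 to 87, set as the call begins (left out, the last holds). The fingers move at their own pace and stop on an object; "grip_force" is the grip in N (left out, the last holds). Time passes only in rows, so rows that repeat a pose let the fingers close, or fill a call up. It gives the time, the measured TCP pose, the force, the opening and the grip force at its end, in the units of the state.
- get_state(): the state, without advancing time (a new reading comes with each control period).
- get_image(name): name is "scene" or "top" or "wrist"; returns the picture (384x512x3 uint8, red, green, blue); there is no depth.
- calibration(name): a dict with "vfov" (degrees; the focal length in pixels is half the picture's height over the tangent of half this angle, whatever the lens; pixels are square), "cx", "cy" (the principal point, pixels), "rvec" (rotation vector, rad) and "tvec" (3), from world to camera coordinates, as OpenCV has them; the wrist camera has in their place "hand_eye" (4x4, takes a point from camera to tool coordinates, whose origin is the TCP and whose axes are the flange's). Camera axes: x right, y down, z forward; pixel columns grow to the right and rows downward; lengths in m; the calibration is good to about 2 mm. The wrist camera is an equidistant fisheye: a pixel r from the principal point sees the ray r / f radians off the axis. A picture is of the moment at which its call begins: read the wrist's pose just before it. calibration takes no time and is no camera call.
- close_job(): hands the job in; it is judged then, once.
The state is a dict: "time": time; "joint_positions": joint angles; "qd": joint speeds; "joint_torque": joint torques, N m; "position": TCP position; "tool_rot": TCP orientation; "ft_force": force on the tool from outside, world axes, zero at the start; "torque": the same for the moment, N m; "grip_width": opening from 0.0 (shut) to 1.0 (fully open); "grip_force": force on a finger pad.
Only numpy, scipy, OpenCV 4.12 (cv2) and the standard library are available. Lean on these libraries where they do the work, as an engineer would, in place of code of your own. Each camera call takes 0.05 s, during which the arm holds its last target. There are 200 camera calls.

## Working session

There is one attempt and no reset: what is moved stays moved. The work goes in short steps, Python scripts to look and compute and a tool call to move; the robot and the scene stay as the last step left them, time stands still between calls to the robot, and variables do not carry over. Pictures are saved under pics/ and viewed, at most 10 in all, crops included, and the job is handed in when it is done.

Besides the shell and the picture viewer there is one more tool, called after "Emit:" as name(argument=value, ...), one argument or row to a line, values as JSON. send_rows: Moves the arm, as the interface text tells. Its arguments: {"type":"object","properties":{"xyz":{"type":"array"},"dr":{"type":"array"},"jaw":{"type":"number"},"grip_force":{"type":"number"}},"required":["xyz","dr"]}

```bash
ls; mkdir -p pics
python3 - <<'E'
from bench import *
import cv2,numpy as np
s=get_state();print(s)
a=get_image("scene");b=get_image("top")
cv2.imwrite("pics/scene.png",a[:,:,::-1]);cv2.imwrite("pics/top.png",b[:,:,::-1])
for n in("scene","top","wrist"):print(n,calibration(n))
E
```

```text
pics
{'time': 0.0, 'joint_positions': array([-1.32390509,  0.3218326 , -0.07005022,  1.4516892 ,  0.02259462,
        1.37075349, -0.05692241]), 'qd': array([ 0.00043844,  0.00045798, -0.00014995, -0.0010702 , -0.00108784,
       -0.00072268, -0.00048357]), 'joint_torque': array([-1.41976589e-04, -4.91280019e+01, -4.04051598e-01, -3.12529886e+01,
       -6.39930367e-02,  4.35029995e-02,  1.57211844e-04]), 'position': array([0.14989845, 0.63195216, 0.23844782]), 'tool_rot': array([-3.64868157e-01, -3.12021210e+00,  2.97288920e-03]), 'ft_force': array([0.53557921, 0.12294196, 0.12800148]), 'torque': array([ 0.0187834 ,  0.00663982, -0.02459347]), 'grip_force': 0.0, 'grip_width': 0.9979505449106653}
scene {'vfov': 46.95138258105153, 'cx': 259.6251159877181, 'cy': 197.44548190780068, 'rvec': array([ 0.55799709,  2.64760979, -1.20848538]), 'tvec': array([ 0.47935047, -0.0131539 ,  1.85700158])}
top {'vfov': 51.954271882925426, 'cx': 263.16265825716357, 'cy': 201.5099638173396, 'rvec': array([ 2.14063895, -2.19894969,  0.11443393]), 'tvec': array([-0.04271035,  0.52044943,  1.34497899])}
wrist {'vfov': 65.70646984690485, 'cx': 253.51096877321896, 'cy': 190.038589670458, 'hand_eye': array([[ 3.51909773e-04, -9.59484862e-01, -2.81759963e-01,
         7.67675645e-02],
       [ 9.99999920e-01,  3.90716423e-04, -8.15472448e-05,
         1.44389278e-03],
       [ 1.88331592e-04, -2.81759912e-01,  9.59484923e-01,
        -1.44931071e-01],
       [ 0.00000000e+00,  0.00000000e+00,  0.00000000e+00,
         1.00000000e+00]])}
```

View pics/scene.png

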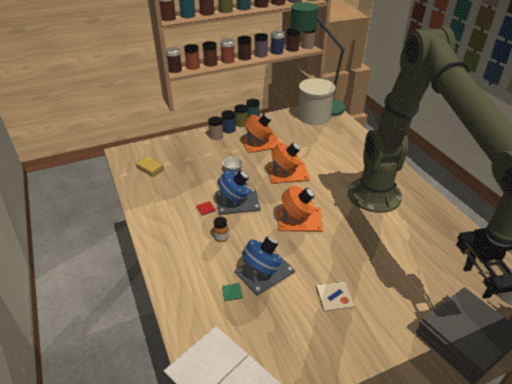

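View pics/top.png

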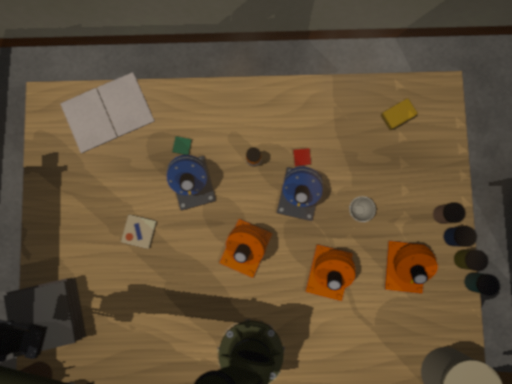

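The red tile is at top (302,157) and scene (205,208). Candidates for the drum to set, in the top view:
- Blue at (301,188): the red tile is directly behind it, so this is stand_b, the right one.
- Blue at (190,175): green tile at (182,145), leave it.
- Orange look-alikes at (245,248), (332,270) and (411,265): not part of the job.

I'll confirm with a crop and measure.

```bash
cat > h.py <<'E'
import numpy as np,cv2
from bench import *
from scipy.spatial.transform import Rotation as R
def ray(cal,uv):
    f=192/np.tan(np.radians(cal['vfov']/2)); Rm=R.from_rotvec(cal['rvec']).as_matrix()
    d=np.array([(uv[0]-cal['cx'])/f,(uv[1]-cal['cy'])/f,1.]); return -Rm.T@cal['tvec'],Rm.T@d/np.linalg.norm(d)
def onz(cal,uv,z):
    c,d=ray(cal,uv); return c+d*(z-c[2])/d[2]
def proj(cal,p):
    f=192/np.tan(np.radians(cal['vfov']/2)); q=R.from_rotvec(cal['rvec']).as_matrix()@p+cal['tvec']
    return f*q[:2]/q[2]+[cal['cx'],cal['cy']]
def tri(rs):
    A=sum(np.eye(3)-np.outer(d,d) for c,d in rs); b=sum((np.eye(3)-np.outer(d,d))@c for c,d in rs)
    return np.linalg.solve(A,b)
E
python3 - <<'E'
from h import *
t=cv2.imread("pics/top.png");s=cv2.imread("pics/scene.png")
a=cv2.resize(t[140:230,265:340],None,fx=5,fy=5,interpolation=cv2.INTER_CUBIC)
b=cv2.resize(s[160:220,195:265],None,fx=5.8,fy=7.5,interpolation=cv2.INTER_CUBIC)
cv2.imwrite("pics/crop.png",np.hstack([a,b[:450]]))
T=calibration("top");S=calibration("scene")
def blobs(im,m,r):
    x0,x1,y0,y1=r;M=np.zeros_like(m);M[y0:y1,x0:x1]=m[y0:y1,x0:x1]
    n,_,st,c=cv2.connectedComponentsWithStats(M);k=1+np.argmax(st[1:,4]);return c[k],st[k]
for n,im,cal,r1,r2 in(("top",t,T,(285,325,140,170),(285,320,185,215)),("scene",s,S,(190,225,195,220),(230,265,160,190))):
    h=cv2.cvtColor(im,cv2.COLOR_BGR2HSV)
    red=(((h[...,0]<6)|(h[...,0]>172))&(h[...,1]>150)).astype(np.uint8)
    c,st=blobs(im,red,r1);print(n,'red',c,st,onz(cal,c,.01))
    blk=(h[...,2]<50).astype(np.uint8);c,st=blobs(im,blk,r2);print(n,'black',c,st)
E
```

```text
top red [301.51131222 156.92307692] [294 149  16  17 221] [ 0.67695253 -0.19775284  0.01      ]
top black [302.27722772 189.99009901] [295 185  15  16 101]
scene red [205.53793103 207.73103448] [197 202  18  13 145] [ 0.67670081 -0.19178721  0.01      ]
scene black [239.34736842 178.98947368] [234 171  13  14  95]
```

View pics/crop.png

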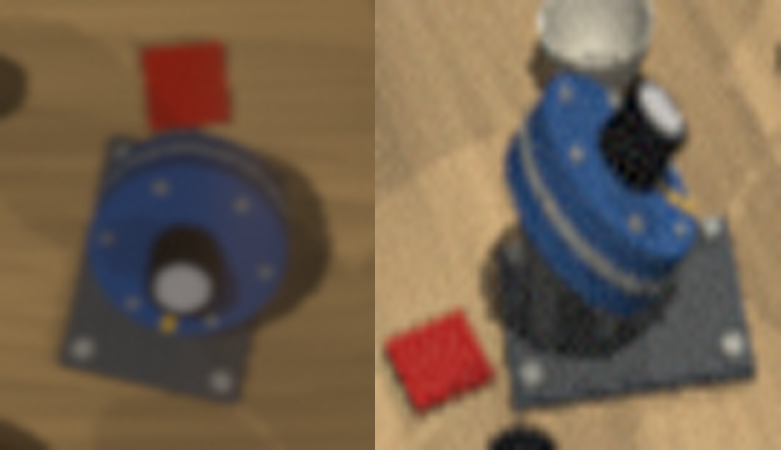

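The blue drum with the red tile behind it is confirmed as stand_b. In the crop, the grey knob top is at top (301.4,197.4) and scene (244.1,174.4), the mark is near the bottom, and the plate corners are visible. I'll triangulate.

Run:
```python
from h import *
T=calibration("top");S=calibration("scene")
c=lambda u,v:(265+(u-2)/5,140+(v-2)/5)
k=tri([ray(T,c(182,287)),ray(S,(244.0,174.3))]);print('knobtop',k,proj(T,k),proj(S,k))
P=[onz(T,c(*p),.012) for p in((62,365),(240,402),(110,137))];print(P)
e1=P[1]-P[0];e2=P[2]-P[0];print(np.linalg.norm(e1),np.linalg.norm(e2),np.degrees(np.arctan2(e2[1],e2[0])),np.degrees(np.arctan2(e1[0],-e1[1])) )
ctr=(P[1]+P[2])/2;print('ctr',ctr)
mean=[onz(T,c(*p),.016) for p in((82,348),(220,380),(122,150))];print('bolts',mean)
for y in(-12,-10,-14):
    Rz=R.from_euler('z',y,degrees=True).as_matrix();ax=np.array([-.643,0,.766])
    print(y,Rz@(np.array([.035,0,.072])+ax*.092)+[ctr[0],ctr[1],0])
    print('ctr from knob',k-Rz@(np.array([.035,0,.072])+ax*.092))
```

```text
knobtop [ 0.51645649 -0.17622658  0.14141404] [300.66943741 197.65865491] [243.40571965 174.20117922]
[array([ 0.48022938, -0.10422061,  0.012     ]), array([ 0.45091499, -0.22807506,  0.012     ]), array([ 0.64155652, -0.14325708,  0.012     ])]
0.1272763084099117 0.1659828029281216 -13.602458277220206 -13.315963443738191
ctr [ 0.54623575 -0.18566607  0.012     ]
bolts [array([ 0.49148764, -0.11843343,  0.016     ]), array([ 0.46646064, -0.21419186,  0.016     ]), array([ 0.63123957, -0.15117123,  0.016     ])]
-12 [ 0.52260762 -0.18064376  0.142472  ]
ctr from knob [ 0.54008463 -0.18124889 -0.00105796]
-10 [ 0.52244674 -0.18147143  0.142472  ]
ctr from knob [ 0.54024551 -0.18042122 -0.00105796]
-14 [ 0.52279729 -0.17982221  0.142472  ]
ctr from knob [ 0.53989496 -0.18207044 -0.00105796]
```

```bash
cat >> h.py <<'E'
yaw=np.radians(-13.5)
ax=R.from_euler('z',yaw).apply([-.643,0,.766]); ax/=np.linalg.norm(ax)
TOP=np.array([.5185,-.178,.142]); GRIP=TOP-.018*ax
def toolrot(roll):  # roll 0: tool y lies in the slant's vertical plane, upward
    z=-ax; up=np.array([0,0,1])-ax*ax[2]; y=up/np.linalg.norm(up); x=np.cross(y,z)
    return R.from_matrix(np.c_[x,y,z])*R.from_euler('z',roll)
def delta(p,r,p0=None,r0=None):
    s=get_state(); p0=s['position'] if p0 is None else p0; r0=R.from_rotvec(s['tool_rot']) if r0 is None else r0
    return r0.inv().apply(p-p0)*1000,(r0.inv()*r).as_rotvec()
E
python3 - <<'E'
import bench;print([n for n in dir(bench) if n[0]!='_'],getattr(bench,'nose_length',None))
from h import *
s=get_state();r0=R.from_rotvec(s['tool_rot']);print(r0.as_matrix().round(2))
r=toolrot(0);print('axis',ax,'grip',GRIP)
v1=np.array([.50,.25,.36]);pre=GRIP+.11*ax
print('via',delta(v1,r*R.identity()));print('pre',pre,delta(pre,r));
for im,c in(((245,258),'o1'),((332,283),'o2')):print(c,onz(calibration('top'),im,.14))
E
```

```text
['MotionError', 'calibration', 'close_job', 'get_image', 'get_state', 'nose_length'] 0.017
[[-0.97  0.23 -0.  ]
 [ 0.23  0.97 -0.  ]
 [-0.   -0.   -1.  ]]
axis [-0.62516978  0.15008999  0.7659215 ] grip [ 0.52975306 -0.18070162  0.12821341]
via (array([-428.77737711, -291.17742458, -120.87142418]), array([-0.5470583 , -0.54610352,  1.50422904]))
pre [ 0.46098438 -0.16419172  0.21246478] (array([-486.30766852, -702.95154577,   27.37155582]), array([-0.5470583 , -0.54610352,  1.50422904]))
o1 [0.33041797 0.0057119  0.14      ]
o2 [ 0.24566604 -0.26444495  0.14      ]
```

Emit:
send_rows(
  xyz=[
    [-30, -20, -10],
    [-60, -40, -20],
    [-90, -60, -30],
    [-120, -80, -40],
    [-150, -100, -50],
    [-180, -120, -60],
    [-210, -140, -70],
    [-240, -160, -80],
    [-270, -185, -90],
    [-300, -210, -100],
  ],
  dr=[
    [-0.03, -0.03, 0.09],
    [-0.07, -0.07, 0.18],
    [-0.1, -0.1, 0.28],
    [-0.14, -0.14, 0.38],
    [-0.17, -0.17, 0.48],
    [-0.21, -0.21, 0.58],
    [-0.25, -0.25, 0.68],
    [-0.28, -0.28, 0.78],
    [-0.32, -0.32, 0.88],
    [-0.36, -0.36, 0.98],
  ],
  jaw=87,
)

```text
time: 0.93
position: [0.3943, 0.3571, 0.3398]
tool_rot: [1.582, 2.219, 0.423]
ft_force: [1.3, -0.6, 0.4]
grip_width: 1.002
grip_force: 0.0
```

Run:
```python
from h import *
s=get_state();print(s['time'],s['position'],s['joint_positions'])
r=toolrot(0)
print('v',delta(np.array([.50,.05,.33]),r));print(delta(GRIP+.13*ax,r))
```

```text
0.9333 [0.39429708 0.3570951  0.33983752] [-1.1586691  -0.20628465  0.0892663   1.88818339  0.46084081  1.22161733
 -0.84470392]
v (array([-320.52180664,  -14.85674035,   51.20873669]), array([-0.18336448, -0.18926361,  0.51750168]))
(array([-492.00549682, -171.63958643,  112.1689514 ]), array([-0.18336448, -0.18926361,  0.51750168]))
```

Emit:
send_rows(
  xyz=[
    [-32, -2, 5],
    [-64, -3, 10],
    [-96, -4, 15],
    [-128, -6, 20],
    [-160, -8, 26],
    [-192, -9, 31],
    [-224, -10, 36],
    [-256, -12, 41],
    [-288, -14, 46],
    [-320, -15, 51],
  ],
  dr=[
    [-0.02, -0.02, 0.05],
    [-0.04, -0.04, 0.1],
    [-0.06, -0.06, 0.15],
    [-0.07, -0.07, 0.2],
    [-0.09, -0.09, 0.26],
    [-0.11, -0.11, 0.31],
    [-0.13, -0.13, 0.36],
    [-0.15, -0.15, 0.41],
    [-0.17, -0.17, 0.46],
    [-0.183, -0.189, 0.518],
  ],
)

```text
time: 1.77
position: [0.4922, 0.182, 0.3102]
tool_rot: [1.959, 1.65, 0.537]
ft_force: [0.1, 1.4, 1.4]
grip_width: 0.997
grip_force: 0.0
```

Run:
```python
from h import *
s=get_state();print(s['time'],s['position'],s['joint_positions'])
r=toolrot(0)
print(delta(GRIP+.13*ax,r))
```

```text
1.7667 [0.49221559 0.18198027 0.31016337] [-0.53949393 -0.30080715 -0.17728301  2.08390057  0.56523394  1.00501753
 -1.11445793]
(array([-342.85565831,  -42.33170294,   84.39791416]), array([-0.03277323, -0.01151027,  0.06103939]))
```

Run:
```python
from h import *
r=toolrot(0)
print(delta(GRIP+.075*ax,r))
```

```text
(array([-343.54319308,  -40.54996996,  139.3647471 ]), array([-0.03277323, -0.01151027,  0.06103939]))
```

Emit:
send_rows(
  xyz=[
    [-35, -4, 10],
    [-70, -8, 20],
    [-105, -12, 30],
    [-140, -16, 45],
    [-175, -20, 60],
    [-210, -24, 75],
    [-245, -28, 90],
    [-280, -32, 105],
    [-315, -36, 122],
    [-343, -40, 139],
  ],
  dr=[
    [0, 0, 0.01],
    [-0.01, 0, 0.01],
    [-0.01, 0, 0.02],
    [-0.01, 0, 0.02],
    [-0.02, 0, 0.03],
    [-0.02, -0.01, 0.04],
    [-0.02, -0.01, 0.04],
    [-0.03, -0.01, 0.05],
    [-0.03, -0.01, 0.05],
    [-0.03, -0.01, 0.06],
  ],
)

```text
time: 2.6
position: [0.5267, -0.082, 0.179]
tool_rot: [1.992, 1.575, 0.556]
ft_force: [-0.2, 1.1, -0.4]
grip_width: 1.002
grip_force: 0.0
```

Run:
```python
from h import *
s=get_state();print(s['time'],s['position'],s['joint_positions'],s['qd'])
r=toolrot(0)
print(delta(GRIP+.075*ax,r))
```

```text
2.6 [ 0.52667067 -0.08199466  0.17903763] [ 0.17388583 -0.30106004 -0.14779804  2.37005702  0.2562504   0.406652
 -0.41645604] [ 1.73632467e+00  3.22890466e-04 -6.32429386e-01  1.08200694e-01
 -1.72998682e+00 -5.72929297e-01  2.22450024e+00]
(array([-95.31004262, -13.37512828, -18.63794077]), array([-0.00922184,  0.00600692,  0.004911  ]))
```

Emit:
send_rows(
  xyz=[
    [-15, -2, -4],
    [-30, -4, -8],
    [-45, -6, -12],
    [-60, -8, -15],
    [-75, -10, -18],
    [-85, -12, -18],
    [-95, -13, -18],
    [-95, -13, -18],
    [-95, -13, -18],
    [-95, -13, -18],
  ],
  dr=[
    [0, 0, 0],
    [0, 0, 0],
    [0, 0, 0],
    [0, 0, 0],
    [0, 0, 0],
    [0, 0, 0],
    [0, 0, 0],
    [0, 0, 0],
    [0, 0, 0],
    [0, 0, 0],
  ],
)

```text
time: 3.43
position: [0.4998, -0.1752, 0.1754]
tool_rot: [1.999, 1.582, 0.554]
ft_force: [-0.8, -0.9, 0.1]
grip_width: 1.0
grip_force: 0.0
```

Run:
```python
from h import *
s=get_state();print(s['time'],s['position'],s['joint_positions'],s['qd'])
r=toolrot(0)
print(delta(GRIP+.075*ax,r))
im=get_image("wrist");cv2.imwrite("pics/w1.png",im[:,:,::-1])
```

```text
3.4333 [ 0.49980001 -0.17516613  0.17543523] [ 0.51845342 -0.3007412  -0.17255745  2.37233408 -0.28652631  0.40048315
  0.32923443] [-0.01248265 -0.00149829 -0.00304372 -0.00266622 -0.00435646 -0.0025333
  0.00690655]
(array([  1.58132088,  -7.40325813, -19.14949297]), array([-0.01809366,  0.00321856,  0.00460368]))
```

View pics/w1.png

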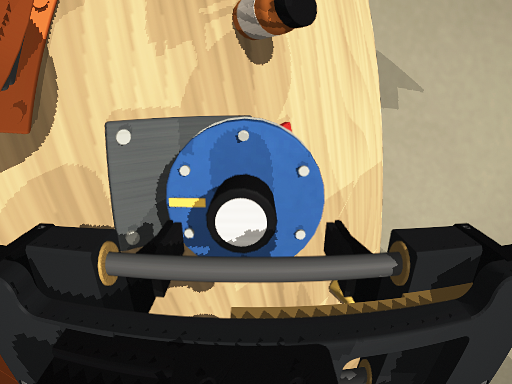

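The wrist view shows the knob top at (241,222), the drum face, the yellow mark at (187,202) and plate bolts at (123,137) and (133,238).

```bash
cat >> h.py <<'E'
def wray(uv,s):
    c=calibration('wrist');f=192/np.tan(np.radians(c['vfov']/2));d=np.array([uv[0]-c['cx'],uv[1]-c['cy']]);t=np.hypot(*d)/f
    v=np.r_[np.sin(t)*d/np.hypot(*d),np.cos(t)];H=c['hand_eye'];Rt=R.from_rotvec(s['tool_rot'])
    return s['position']+Rt.apply(H[:3,3]),Rt.apply(H[:3,:3]@v)
E
python3 - <<'E'
from h import *
s=get_state();im=cv2.imread("pics/w1.png");h=cv2.cvtColor(im,cv2.COLOR_BGR2HSV)
g=((h[...,2]>170)&(h[...,1]<40)).astype(np.uint8);g[:190]=0;g[255:]=0;g[:,:205]=0;g[:,:][:,285:]=0
n,_,st,ce=cv2.connectedComponentsWithStats(g);k=1+np.argmax(st[1:,4]);print(ce[k],st[k])
m=g*0
cn,_=cv2.findContours(g,0,2);cc,rad=cv2.minEnclosingCircle(max(cn,key=len));print(cc,rad)
c,d=wray(cc,s)
print('on plane z',c+d*(.1424-c[2])/d[2]); 
c1,d1=wray((123,137),s);c2,d2=wray((133,238),s)
b=[c1+d1*(.016-c1[2])/d1[2],c2+d2*(.016-c2[2])/d2[2]];print(b,b[0]-b[1])
print('tri3',tri([(c,d),ray(calibration('top'),(301.0,197.0)),ray(calibration('scene'),(244,174.3))]))
# face centre via bolts (face bolts opposite), on face plane
F=GRIP-.024*ax
for uv in((184,171),(243,135),(304,171),(301,235),(189,234),(187,202)):
    c,d=wray(uv,s);p=c+d*((F-c)@ax)/(d@ax);q=toolrot(0).inv().apply(p-F)*1000;print(uv,q.round(1),np.hypot(*q[:2]))
E
```

```text
[239.08676923 218.49969231] [ 215  198   52   44 1625]
(240.5, 222.5) 25.894113540649414
on plane z [ 0.51652897 -0.17536705  0.1424    ]
[array([ 0.48947657, -0.11714398,  0.016     ]), array([ 0.46491234, -0.21417644,  0.016     ])] [0.02456423 0.09703246 0.        ]
tri3 [ 0.51663679 -0.17596719  0.14172283]
(184, 171) [ 26.5 -49.    0. ] 55.704258211324856
(243, 135) [54.6 -2.1 -0. ] 54.671933535427684
(304, 171) [27.3 45.2  0. ] 52.81046143631343
(301, 235) [-27.3  45.9   0. ] 53.4108266876543
(189, 234) [-28.  -48.4   0. ] 55.87071094523012
(187, 202) [  0.7 -48.    0. ] 48.02312006271864
```

```bash
sed -i 's/^TOP=.*/TOP=np.array([.517,-.1765,.142]); GRIP=TOP-.018*ax/;s/yaw=np.radians(-13.5)/yaw=np.radians(-13.8)/' h.py; sed -i 's/ GRIP=TOP/ GRIP=TOP/' h.py
python3 - <<'E'
from h import *
r=toolrot(0)
print(delta(GRIP+.03*ax,r),delta(GRIP-.002*ax,r))
E
```

```text
(array([ 2.56802513, -8.11409854, 24.70412979]), array([-0.01793988, -0.00049884,  0.00930669])) (array([ 2.54939202, -7.54013582, 56.69897655]), array([-0.01793988, -0.00049884,  0.00930669]))
```

Emit:
send_rows(
  xyz=[
    [1, -4, 4],
    [2.5, -8, 8],
    [2.5, -8, 12],
    [2.5, -8, 18],
    [2.5, -8, 24],
    [2.5, -8, 30],
    [2.5, -8, 36],
    [2.5, -8, 40],
    [2.5, -8, 40],
    [2.5, -8, 40],
  ],
  dr=[
    [-0.01, 0, 0],
    [-0.018, 0, 0.01],
    [-0.018, 0, 0.01],
    [-0.018, 0, 0.01],
    [-0.018, 0, 0.01],
    [-0.018, 0, 0.01],
    [-0.018, 0, 0.01],
    [-0.018, 0, 0.01],
    [-0.018, 0, 0.01],
    [-0.018, 0, 0.01],
  ],
)

```text
time: 4.32
position: [0.5188, -0.1779, 0.1391]
tool_rot: [1.996, 1.562, 0.57]
ft_force: [0.4, 0.0, -0.3]
grip_width: 1.001
grip_force: 0.0
```

Run:
```python
from h import *
s=get_state();print(s['time'],s['position'],s['joint_positions'],s['ft_force'])
print(delta(GRIP-.002*ax,toolrot(0)))
```

```text
4.3167 [ 0.51877027 -0.17789598  0.13906232] [ 0.49355933 -0.19676916 -0.16919028  2.38972684 -0.31857579  0.26100249
  0.35184739] [ 0.36795001  0.02332583 -0.27994042]
(array([ 0.9344334 ,  0.32230607, 16.43040273]), array([-4.37192005e-04,  2.38425557e-05, -1.95520412e-03]))
```

Emit:
send_rows(
  xyz=[
    [1, 0, 5],
    [1, 0, 10],
    [1, 0, 15],
    [1, 0, 16],
    [1, 0, 16],
    [1, 0, 16],
    [1, 0, 16],
    [1, 0, 16],
    [1, 0, 16],
    [1, 0, 16],
  ],
  dr=[
    [0, 0, 0],
    [0, 0, 0],
    [0, 0, 0],
    [0, 0, 0],
    [0, 0, 0],
    [0, 0, 0],
    [0, 0, 0],
    [0, 0, 0],
    [0, 0, 0],
    [0, 0, 0],
  ],
)

```text
time: 5.15
position: [0.529, -0.1794, 0.1275]
tool_rot: [1.995, 1.561, 0.57]
ft_force: [-0.5, 0.1, 0.0]
grip_width: 0.999
grip_force: 0.0
```

Emit:
send_rows(
  xyz=[
    [0, 0, 0],
    [0, 0, 0],
    [0, 0, 0],
    [0, 0, 0],
    [0, 0, 0],
    [0, 0, 0],
    [0, 0, 0],
    [0, 0, 0],
    [0, 0, 0],
    [0, 0, 0],
  ],
  dr=[
    [0, 0, 0],
    [0, 0, 0],
    [0, 0, 0],
    [0, 0, 0],
    [0, 0, 0],
    [0, 0, 0],
    [0, 0, 0],
    [0, 0, 0],
    [0, 0, 0],
    [0, 0, 0],
  ],
  jaw=30,
  grip_force=15,
)

```text
time: 5.98
position: [0.5287, -0.1793, 0.1269]
tool_rot: [1.995, 1.562, 0.569]
ft_force: [-1.8, 1.1, 1.0]
grip_width: 0.548
grip_force: 15.0
```

```bash
cat >> h.py <<'E'
def rep(tag=''):
    s=get_state();Rt=R.from_rotvec(s['tool_rot']);roll=(toolrot(0).inv()*Rt).as_rotvec()
    print(tag,s['time'],'roll',roll.round(3),'F_tool',Rt.inv().apply(s['ft_force']).round(2),'M_tool',Rt.inv().apply(s['torque']).round(3),'j7t %.3f qd7 %.3f q7 %.3f'%(s['joint_torque'][6],s['qd'][6],s['joint_positions'][6]),'w',s['grip_width']*87,s['grip_force'],'d',delta(GRIP-.002*ax,Rt)[0].round(1))
E
python3 -c "from h import *;rep()"
```

```text
5.9833 roll [ 0.    -0.     0.002] F_tool [ 0.66 -0.95 -2.08] M_tool [ 1.089 -0.117 -0.117] j7t -0.095 qd7 -0.002 q7 0.353 w 47.71457035914176 14.99627677956596 d [-0.1  0.5  0.7]
```

Emit:
send_rows(
  xyz=[
    [0, 0, 0],
    [0, 0, 0],
    [0, 0, 0],
    [0, 0, 0],
    [0, 0, 0],
    [0, 0, 0],
    [0, 0, 0],
    [0, 0, 0],
    [0, 0, 0],
    [0, 0, 0],
  ],
  dr=[
    [0, 0, 0],
    [0, 0, 0],
    [0, 0, 0],
    [0, 0, 0],
    [0, 0, 0.05],
    [0, 0, 0.1],
    [0, 0, 0.15],
    [0, 0, 0.2],
    [0, 0, 0.25],
    [0, 0, 0.3],
  ],
  grip_force=60,
)

```text
time: 6.82
position: [0.5289, -0.1794, 0.1271]
tool_rot: [2.247, 1.266, 0.685]
ft_force: [-2.9, 0.5, 0.3]
grip_width: 0.542
grip_force: 59.9
```

```bash
python3 -c "from h import *;rep()"
```

```text
6.8167 roll [-0.    -0.     0.304] F_tool [-0.86 -1.92 -2.1 ] M_tool [ 0.951 -0.438 -0.268] j7t 0.338 qd7 -0.516 q7 0.092 w 47.1757812676362 59.92617728188634 d [0.  0.2 0.7]
```

Emit:
send_rows(
  xyz=[
    [0, 0, 0],
    [0, 0, 0],
    [0, 0, 0],
    [0, 0, 0],
    [0, 0, 0],
    [0, 0, 0],
    [0, 0, 0],
    [0, 0, 0],
    [0, 0, 0],
    [0, 0, 0],
  ],
  dr=[
    [0, 0, 0.05],
    [0, 0, 0.1],
    [0, 0, 0.15],
    [0, 0, 0.2],
    [0, 0, 0.25],
    [0, 0, 0.3],
    [0, 0, 0.35],
    [0, 0, 0.4],
    [0, 0, 0.45],
    [0, 0, 0.5],
  ],
)

```text
time: 7.65
position: [0.5291, -0.1797, 0.1274]
tool_rot: [2.584, 0.695, 0.854]
ft_force: [-1.7, -0.4, -1.7]
grip_width: 0.535
grip_force: 59.9
```

```bash
python3 -c "from h import *;rep()"
```

```text
7.65 roll [-0.001 -0.     0.804] F_tool [-2.19 -0.96  0.33] M_tool [ 0.096 -0.977 -0.179] j7t 0.385 qd7 -0.517 q7 -0.342 w 46.57577933838241 59.92059722542763 d [ 0.  -0.3  0.7]
```

Emit:
send_rows(
  xyz=[
    [0, 0, 0],
    [0, 0, 0],
    [0, 0, 0],
    [0, 0, 0],
    [0, 0, 0],
    [0, 0, 0],
    [0, 0, 0],
    [0, 0, 0],
    [0, 0, 0],
    [0, 0, 0],
  ],
  dr=[
    [0, 0, 0.05],
    [0, 0, 0.1],
    [0, 0, 0.15],
    [0, 0, 0.2],
    [0, 0, 0.25],
    [0, 0, 0.3],
    [0, 0, 0.35],
    [0, 0, 0.4],
    [0, 0, 0.45],
    [0, 0, 0.5],
  ],
)

```text
time: 8.48
position: [0.5291, -0.1802, 0.1275]
tool_rot: [2.798, 0.035, 0.988]
ft_force: [0.1, -1.1, -2.4]
grip_width: 0.54
grip_force: 59.9
```

```bash
python3 -c "from h import *;rep();print(get_state()['joint_positions'])"
```

```text
8.4833 roll [-0.003 -0.     1.304] F_tool [-1.51  0.7   2.01] M_tool [-0.894 -1.144 -0.129] j7t 0.407 qd7 -0.518 q7 -0.778 w 47.002393709704 59.91438014432788 d [-0.2 -0.8  0.7]
[ 0.78109073 -0.15061907 -0.44616761  2.37224797 -0.50458505  0.23203517
 -0.77753345]
```

Emit:
send_rows(
  xyz=[
    [0, 0, 0],
    [0, 0, 0],
    [0, 0, 0],
    [0, 0, 0],
    [0, 0, 0],
    [0, 0, 0],
    [0, 0, 0],
    [0, 0, 0],
    [0, 0, 0],
    [0, 0, 0],
  ],
  dr=[
    [0, 0, 0.05],
    [0, 0, 0.1],
    [0, 0, 0.15],
    [0, 0, 0.2],
    [0, 0, 0.15],
    [0, 0, 0.1],
    [0, 0, 0.05],
    [0, 0, 0.0],
    [0, 0, -0.05],
    [0, 0, -0.1],
  ],
)

```text
time: 9.32
position: [0.5292, -0.1801, 0.1275]
tool_rot: [2.765, 0.177, 0.964]
ft_force: [-0.1, 0.2, -2.1]
grip_width: 0.541
grip_force: 59.9
```

```bash
python3 -c "from h import *;rep();print(get_state()['joint_positions'])"
```

```text
9.3167 roll [-0.002 -0.     1.202] F_tool [-1.31 -0.65  1.46] M_tool [-0.478 -1.096  0.335] j7t -0.171 qd7 0.518 q7 -0.687 w 47.10460534167929 59.90166395902634 d [-0.2 -0.7  0.7]
[ 0.75773309 -0.14997449 -0.42437113  2.37285454 -0.4911965   0.23090391
 -0.68717645]
```

Emit:
send_rows(
  xyz=[
    [0, 0, 0],
    [0, 0, 0],
    [0, 0, 0],
    [0, 0, 0],
    [0, 0, 0],
    [0, 0, 0],
    [0, 0, 0],
    [0, 0, 0],
    [0, 0, 0],
    [0, 0, 0],
  ],
  dr=[
    [0, 0, -0.05],
    [0, 0, -0.1],
    [0, 0, -0.15],
    [0, 0, -0.2],
    [0, 0, -0.25],
    [0, 0, -0.3],
    [0, 0, -0.35],
    [0, 0, -0.4],
    [0, 0, -0.45],
    [0, 0, -0.5],
  ],
)

```text
time: 10.15
position: [0.5291, -0.1797, 0.1274]
tool_rot: [2.524, 0.82, 0.822]
ft_force: [-1.3, 0.8, 0.5]
grip_width: 0.544
grip_force: 59.9
```

```bash
python3 -c "from h import *;rep();print(get_state()['joint_positions'])"
```

```text
10.15 roll [-0.001 -0.     0.701] F_tool [-0.21 -0.89 -1.3 ] M_tool [ 0.371 -0.876  0.34 ] j7t -0.196 qd7 0.518 q7 -0.252 w 47.33524985962721 59.90588332526386 d [ 0.  -0.3  0.8]
[ 0.64606766 -0.14844791 -0.32056999  2.37625967 -0.42156143  0.22573785
 -0.25206671]
```

Emit:
send_rows(
  xyz=[
    [0, 0, 0],
    [0, 0, 0],
    [0, 0, 0],
    [0, 0, 0],
    [0, 0, 0],
    [0, 0, 0],
    [0, 0, 0],
    [0, 0, 0],
    [0, 0, 0],
    [0, 0, 0],
  ],
  dr=[
    [0, 0, -0.05],
    [0, 0, -0.1],
    [0, 0, -0.15],
    [0, 0, -0.2],
    [0, 0, -0.25],
    [0, 0, -0.3],
    [0, 0, -0.35],
    [0, 0, -0.4],
    [0, 0, -0.45],
    [0, 0, -0.5],
  ],
)

```text
time: 10.98
position: [0.5288, -0.1794, 0.127]
tool_rot: [2.165, 1.371, 0.647]
ft_force: [-2.5, 1.3, 0.3]
grip_width: 0.538
grip_force: 59.9
```

```bash
python3 -c "from h import *;rep();print(get_state()['joint_positions'])"
```

```text
10.9833 roll [-0.    -0.     0.201] F_tool [ 0.28 -2.01 -1.98] M_tool [ 1.116 -0.321  0.284] j7t -0.242 qd7 0.516 q7 0.182 w 46.8274954953492 59.90913888439536 d [0.  0.3 0.7]
[ 0.5342838  -0.14874749 -0.21580679  2.37995124 -0.35017647  0.22197631
  0.18187246]
```

Emit:
send_rows(
  xyz=[
    [0, 0, 0],
    [0, 0, 0],
    [0, 0, 0],
    [0, 0, 0],
    [0, 0, 0],
    [0, 0, 0],
    [0, 0, 0],
    [0, 0, 0],
    [0, 0, 0],
    [0, 0, 0],
  ],
  dr=[
    [0, 0, -0.05],
    [0, 0, -0.1],
    [0, 0, -0.15],
    [0, 0, -0.2],
    [0, 0, -0.25],
    [0, 0, -0.3],
    [0, 0, -0.35],
    [0, 0, -0.4],
    [0, 0, -0.45],
    [0, 0, -0.5],
  ],
)

```text
time: 11.82
position: [0.5285, -0.1793, 0.1268]
tool_rot: [1.714, 1.817, 0.448]
ft_force: [-4.6, 0.5, 1.7]
grip_width: 0.54
grip_force: 59.9
```

```bash
python3 -c "from h import *;rep();print(get_state()['joint_positions'])"
```

```text
11.8167 roll [ 0.001  0.    -0.299] F_tool [ 0.09 -2.43 -4.25] M_tool [1.641 0.238 0.217] j7t -0.295 qd7 0.512 q7 0.613 w 46.95880261836572 59.914336977526546 d [-0.3  0.7  0.7]
[ 0.42160727 -0.15089484 -0.10952342  2.38376505 -0.2754286   0.21921848
  0.61326883]
```

Emit:
send_rows(
  xyz=[
    [0, 0, 0],
    [0, 0, 0],
    [0, 0, 0],
    [0, 0, 0],
    [0, 0, 0],
    [0, 0, 0],
    [0, 0, 0],
    [0, 0, 0],
    [0, 0, 0],
    [0, 0, 0],
  ],
  dr=[
    [0, 0, -0.05],
    [0, 0, -0.1],
    [0, 0, -0.15],
    [0, 0, -0.2],
    [0, 0, -0.25],
    [0, 0, -0.3],
    [0, 0, -0.35],
    [0, 0, -0.4],
    [0, 0, -0.45],
    [0, 0, -0.5],
  ],
)

```text
time: 12.65
position: [0.5281, -0.1794, 0.1265]
tool_rot: [1.192, 2.151, 0.234]
ft_force: [-5.0, 0.7, 2.1]
grip_width: 0.539
grip_force: 59.9
```

```bash
python3 -c "from h import *;rep();print(get_state()['joint_positions'])"
```

```text
12.65 roll [ 0.002  0.001 -0.799] F_tool [ 1.44 -2.1  -4.78] M_tool [1.932 0.811 0.169] j7t -0.343 qd7 0.506 q7 1.041 w 46.85532403205662 59.92248337715864 d [-0.7  1.   0.7]
[ 3.07706765e-01 -1.54889553e-01 -1.40621867e-03  2.38764600e+00
 -1.95799777e-01  2.17352222e-01  1.04073207e+00]
```

Emit:
send_rows(
  xyz=[
    [0, 0, 0],
    [0, 0, 0],
    [0, 0, 0],
    [0, 0, 0],
    [0, 0, 0],
    [0, 0, 0],
    [0, 0, 0],
    [0, 0, 0],
    [0, 0, 0],
    [0, 0, 0],
  ],
  dr=[
    [0, 0, -0.05],
    [0, 0, -0.1],
    [0, 0, -0.15],
    [0, 0, -0.2],
    [0, 0, -0.25],
    [0, 0, -0.3],
    [0, 0, -0.35],
    [0, 0, -0.4],
    [0, 0, -0.45],
    [0, 0, -0.5],
  ],
)

```text
time: 13.48
position: [0.5278, -0.1798, 0.1263]
tool_rot: [0.62, 2.366, 0.013]
ft_force: [-4.7, 1.2, 3.3]
grip_width: 0.54
grip_force: 59.9
```

```bash
python3 -c "from h import *;rep();print(get_state()['joint_positions'])"
```

```text
13.4833 roll [ 2.000e-03  1.000e-03 -1.299e+00] F_tool [ 1.53 -0.42 -5.64] M_tool [1.905 1.459 0.105] j7t -0.374 qd7 0.499 q7 1.463 w 46.94705540154267 59.931270852684975 d [-1.2  0.9  0.7]
[ 0.19219573 -0.16091646  0.10864156  2.39161206 -0.10983421  0.21615987
  1.46275259]
```

Emit:
send_rows(
  xyz=[
    [0, 0, 0],
    [0, 0, 0],
    [0, 0, 0],
    [0, 0, 0],
    [0, 0, 0],
    [0, 0, 0],
    [0, 0, 0],
    [0, 0, 0],
    [0, 0, 0],
    [0, 0, 0],
  ],
  dr=[
    [0, 0, 0.05],
    [0, 0, 0.1],
    [0, 0, 0.15],
    [0, 0, 0.2],
    [0, 0, 0.25],
    [0, 0, 0.3],
    [0, 0, 0.35],
    [0, 0, 0.4],
    [0, 0, 0.45],
    [0, 0, 0.5],
  ],
)

```text
time: 14.32
position: [0.5281, -0.1794, 0.1264]
tool_rot: [1.195, 2.149, 0.235]
ft_force: [-4.5, 0.6, 1.8]
grip_width: 0.541
grip_force: 59.9
```

```bash
python3 -c "from h import *;rep()"
```

```text
14.3167 roll [ 0.002  0.    -0.797] F_tool [ 1.31 -1.96 -4.27] M_tool [ 1.863  0.748 -0.352] j7t 0.205 qd7 -0.505 q7 1.038 w 47.04891039575465 59.92588466964662 d [-0.8  1.   0.7]
```

Emit:
send_rows(
  xyz=[
    [0, 0, 0],
    [0, 0, 0],
    [0, 0, 0],
    [0, 0, 0],
    [0, 0, 0],
    [0, 0, 0],
    [0, 0, 0],
    [0, 0, 0],
    [0, 0, 0],
    [0, 0, 0],
  ],
  dr=[
    [0, 0, 0.05],
    [0, 0, 0.1],
    [0, 0, 0.15],
    [0, 0, 0.2],
    [0, 0, 0.25],
    [0, 0, 0.3],
    [0, 0, 0.35],
    [0, 0, 0.4],
    [0, 0, 0.45],
    [0, 0, 0.5],
  ],
)

```text
time: 15.15
position: [0.5285, -0.1793, 0.1267]
tool_rot: [1.717, 1.815, 0.449]
ft_force: [-3.5, 0.1, 1.0]
grip_width: 0.539
grip_force: 59.9
```

```bash
python3 -c "from h import *;rep()"
```

```text
15.15 roll [ 0.001  0.    -0.297] F_tool [-0.09 -2.1  -3.02] M_tool [ 1.541  0.191 -0.299] j7t 0.265 qd7 -0.512 q7 0.611 w 46.925019423979954 59.90267515182495 d [-0.3  0.7  0.7]
```

Emit:
send_rows(
  xyz=[
    [0, 0, 0],
    [0, 0, 0],
    [0, 0, 0],
    [0, 0, 0],
    [0, 0, 0],
    [0, 0, 0],
    [0, 0, 0],
    [0, 0, 0],
    [0, 0, 0],
    [0, 0, 0],
  ],
  dr=[
    [0, 0, 0.05],
    [0, 0, 0.1],
    [0, 0, 0.15],
    [0, 0, 0.2],
    [0, 0, 0.25],
    [0, 0, 0.3],
    [0, 0, 0.35],
    [0, 0, 0.4],
    [0, 0, 0.45],
    [0, 0, 0.5],
  ],
)

```text
time: 15.98
position: [0.5288, -0.1794, 0.127]
tool_rot: [2.167, 1.368, 0.647]
ft_force: [-2.4, 0.2, 0.8]
grip_width: 0.546
grip_force: 59.9
```

```bash
python3 -c "from h import *;rep()"
```

```text
15.9833 roll [-0.    -0.     0.204] F_tool [-0.66 -1.2  -2.2 ] M_tool [ 0.999 -0.467 -0.243] j7t 0.327 qd7 -0.515 q7 0.180 w 47.47773647918312 59.882475938647985 d [0.  0.3 0.7]
```

Emit:
send_rows(
  xyz=[
    [0, 0, 0],
    [0, 0, 0],
    [0, 0, 0],
    [0, 0, 0],
    [0, 0, 0],
    [0, 0, 0],
    [0, 0, 0],
    [0, 0, 0],
    [0, 0, 0],
    [0, 0, 0],
  ],
  dr=[
    [0, 0, 0.05],
    [0, 0, 0.1],
    [0, 0, 0.15],
    [0, 0, 0.2],
    [0, 0, 0.25],
    [0, 0, 0.3],
    [0, 0, 0.35],
    [0, 0, 0.4],
    [0, 0, 0.45],
    [0, 0, 0.5],
  ],
)

```text
time: 16.82
position: [0.5291, -0.1797, 0.1273]
tool_rot: [2.525, 0.817, 0.823]
ft_force: [-1.5, 0.2, -0.2]
grip_width: 0.542
grip_force: 59.9
```

```bash
python3 -c "from h import *;rep()"
```

```text
16.8167 roll [-0.001 -0.     0.704] F_tool [-0.95 -0.87 -0.83] M_tool [ 0.248 -0.918 -0.231] j7t 0.377 qd7 -0.516 q7 -0.254 w 47.12335825353347 59.868129808455706 d [ 0.1 -0.2  0.7]
```

Emit:
send_rows(
  xyz=[
    [0, 0, 0],
    [0, 0, 0],
    [0, 0, 0],
    [0, 0, 0],
    [0, 0, 0],
    [0, 0, 0],
    [0, 0, 0],
    [0, 0, 0],
    [0, 0, 0],
    [0, 0, 0],
  ],
  dr=[
    [0, 0, 0.05],
    [0, 0, 0.1],
    [0, 0, 0.15],
    [0, 0, 0.2],
    [0, 0, 0.25],
    [0, 0, 0.3],
    [0, 0, 0.35],
    [0, 0, 0.4],
    [0, 0, 0.45],
    [0, 0, 0.5],
  ],
)

```text
time: 17.65
position: [0.5292, -0.1801, 0.1275]
tool_rot: [2.766, 0.173, 0.965]
ft_force: [-0.6, -0.4, -1.9]
grip_width: 0.54
grip_force: 59.9
```

```bash
python3 -c "from h import *;rep();print(get_state()['joint_positions'])"
```

```text
17.65 roll [-0.002 -0.     1.204] F_tool [-1.71 -0.05  1.19] M_tool [-0.647 -1.164 -0.13 ] j7t 0.405 qd7 -0.518 q7 -0.689 w 46.94610313655077 59.85729734413326 d [-0.1 -0.7  0.7]
[ 0.76091207 -0.1500756  -0.42752197  2.37282508 -0.49207579  0.23091119
 -0.68922042]
```

Emit:
send_rows(
  xyz=[
    [0, 0, 0],
    [0, 0, 0],
    [0, 0, 0],
    [0, 0, 0],
    [0, 0, 0],
    [0, 0, 0],
    [0, 0, 0],
    [0, 0, 0],
    [0, 0, 0],
    [0, 0, 0],
  ],
  dr=[
    [0, 0, 0.05],
    [0, 0, 0.1],
    [0, 0, 0.15],
    [0, 0, 0.2],
    [0, 0, 0.25],
    [0, 0, 0.3],
    [0, 0, 0.35],
    [0, 0, 0.4],
    [0, 0, 0.45],
    [0, 0, 0.5],
  ],
)

```text
time: 18.48
position: [0.529, -0.1805, 0.1275]
tool_rot: [2.864, -0.544, 1.063]
ft_force: [0.1, -1.5, -2.3]
grip_width: 0.538
grip_force: 59.9
```

```bash
python3 -c "from h import *;rep();print(get_state()['joint_positions'])"
```

```text
18.4833 roll [-0.003  0.     1.704] F_tool [-0.95  1.59  2.02] M_tool [-1.608 -0.939 -0.166] j7t 0.403 qd7 -0.517 q7 -1.124 w 46.82877067738734 59.89716259762645 d [-0.5 -1.   0.7]
[ 0.87308482 -0.15387136 -0.53085171  2.36967355 -0.56167101  0.23796302
 -1.12419822]
```

Emit:
send_rows(
  xyz=[
    [0, 0, 0],
    [0, 0, 0],
    [0, 0, 0],
    [0, 0, 0],
    [0, 0, 0],
    [0, 0, 0],
    [0, 0, 0],
    [0, 0, 0],
    [0, 0, 0],
    [0, 0, 0],
  ],
  dr=[
    [0, 0, 0.05],
    [0, 0, 0.1],
    [0, 0, 0.15],
    [0, 0, 0.2],
    [0, 0, 0.25],
    [0, 0, 0.3],
    [0, 0, 0.35],
    [0, 0, 0.4],
    [0, 0, 0.45],
    [0, 0, 0.5],
  ],
)

```text
time: 19.32
position: [0.5288, -0.1809, 0.1274]
tool_rot: [-2.567, 1.201, -1.015]
ft_force: [0.4, -2.2, -2.5]
grip_width: 0.541
grip_force: 59.9
```

```bash
python3 -c "from h import *;rep();print(get_state()['joint_positions'])"
```

```text
19.3167 roll [-0.004  0.     2.204] F_tool [0.5  2.14 2.49] M_tool [-2.086 -0.29  -0.21 ] j7t 0.371 qd7 -0.514 q7 -1.558 w 47.09554582063473 59.93165538646281 d [-1.  -1.   0.8]
[ 0.98620193 -0.16035535 -0.63415257  2.36681166 -0.63297611  0.2472934
 -1.55762625]
```

Emit:
send_rows(
  xyz=[
    [0, 0, 0],
    [0, 0, 0],
    [0, 0, 0],
    [0, 0, 0],
    [0, 0, 0],
    [0, 0, 0],
    [0, 0, 0],
    [0, 0, 0],
    [0, 0, 0],
    [0, 0, 0],
  ],
  dr=[
    [0, 0, 0.05],
    [0, 0, 0.1],
    [0, 0, 0.15],
    [0, 0, 0.2],
    [0, 0, 0.25],
    [0, 0, 0.3],
    [0, 0, 0.35],
    [0, 0, 0.4],
    [0, 0, 0.45],
    [0, 0, 0.5],
  ],
)

```text
time: 20.15
position: [0.5285, -0.1811, 0.1272]
tool_rot: [-2.089, 1.717, -0.892]
ft_force: [-0.3, -4.0, -3.4]
grip_width: 0.537
grip_force: 59.9
```

```bash
python3 -c "from h import *;rep();print(get_state()['joint_positions'])"
```

```text
20.15 roll [-5.000e-03  1.000e-03  2.704e+00] F_tool [2.91 3.19 3.01] M_tool [-1.952  0.522 -0.299] j7t 0.315 qd7 -0.510 q7 -1.988 w 46.691610458658126 59.92785933427513 d [-1.5 -0.9  0.8]
[ 1.10076463 -0.17038473 -0.73765503  2.36433939 -0.70788162  0.25941809
 -1.9882523 ]
```

Emit:
send_rows(
  xyz=[
    [0, 0, 0],
    [0, 0, 0],
    [0, 0, 0],
    [0, 0, 0],
    [0, 0, 0],
    [0, 0, 0],
    [0, 0, 0],
    [0, 0, 0],
    [0, 0, 0],
    [0, 0, 0],
  ],
  dr=[
    [0, 0, 0.05],
    [0, 0, 0.1],
    [0, 0, 0.15],
    [0, 0, 0.2],
    [0, 0, 0.25],
    [0, 0, 0.3],
    [0, 0, 0.35],
    [0, 0, 0.4],
    [0, 0, 0.45],
    [0, 0, 0.5],
  ],
)

```text
time: 20.98
position: [0.5281, -0.1811, 0.1269]
tool_rot: [-1.539, 2.097, -0.73]
ft_force: [-3.0, -4.1, -3.0]
grip_width: 0.538
grip_force: 59.9
```

```bash
python3 -c "from h import *;rep();print(get_state()['joint_positions'])"
```

```text
20.9833 roll [ 5.000e-03 -1.000e-03 -3.079e+00] F_tool [4.91 3.08 1.08] M_tool [-1.377  1.228 -0.266] j7t 0.247 qd7 -0.507 q7 -2.415 w 46.834062371561714 59.94604965671897 d [-1.8 -0.5  0.8]
[ 1.21669732 -0.18526653 -0.841148    2.36222441 -0.78831753  0.27552932
 -2.41470497]
```

Emit:
send_rows(
  xyz=[
    [0, 0, 0],
    [0, 0, 0],
    [0, 0, 0],
    [0, 0, 0],
    [0, 0, 0],
    [0, 0, 0],
    [0, 0, 0],
    [0, 0, 0],
    [0, 0, 0],
    [0, 0, 0],
  ],
  dr=[
    [0, 0, 0.05],
    [0, 0, 0.1],
    [0, 0, 0.15],
    [0, 0, 0.2],
    [0, 0, 0.25],
    [0, 0, 0.25],
    [0, 0, 0.2],
    [0, 0, 0.15],
    [0, 0, 0.1],
    [0, 0, 0.05],
  ],
)

```text
time: 21.82
position: [0.5281, -0.181, 0.1269]
tool_rot: [-1.485, 2.125, -0.713]
ft_force: [-3.1, -3.7, -3.3]
grip_width: 0.544
grip_force: 60.0
```

```bash
python3 -c "from h import *;rep();print(get_state()['joint_positions'])"
```

```text
21.8167 roll [ 4.000e-03 -1.000e-03 -3.033e+00] F_tool [4.75 3.22 1.21] M_tool [-1.42   1.411  0.211] j7t -0.307 qd7 0.501 q7 -2.449 w 47.294093340550305 59.96918502263725 d [-1.8 -0.4  0.8]
[ 1.23417449 -0.18793823 -0.85630685  2.36186221 -0.80208028  0.2786887
 -2.44854337]
```

Emit:
send_rows(
  xyz=[
    [0, 0, 0],
    [0, 0, 0],
    [0, 0, 0],
    [0, 0, 0],
    [0, 0, 0],
    [0, 0, 0],
    [0, 0, 0],
    [0, 0, 0],
    [0, 0, 0],
    [0, 0, 0],
  ],
  dr=[
    [0, 0, -0.05],
    [0, 0, -0.1],
    [0, 0, -0.15],
    [0, 0, -0.2],
    [0, 0, -0.25],
    [0, 0, -0.3],
    [0, 0, -0.35],
    [0, 0, -0.4],
    [0, 0, -0.45],
    [0, 0, -0.5],
  ],
)

```text
time: 22.65
position: [0.5284, -0.1811, 0.1271]
tool_rot: [-2.04, 1.758, -0.877]
ft_force: [-1.4, -3.7, -3.9]
grip_width: 0.54
grip_force: 60.0
```

```bash
python3 -c "from h import *;rep()"
```

```text
22.65 roll [-4.000e-03  1.000e-03  2.751e+00] F_tool [2.49 4.18 2.68] M_tool [-2.059  0.616  0.285] j7t -0.251 qd7 0.511 q7 -2.023 w 46.94461928995869 59.96831079013646 d [-1.5 -0.9  0.8]
```

Emit:
send_rows(
  xyz=[
    [0, 0, 0],
    [0, 0, 0],
    [0, 0, 0],
    [0, 0, 0],
    [0, 0, 0],
    [0, 0, 0],
    [0, 0, 0],
    [0, 0, 0],
    [0, 0, 0],
    [0, 0, 0],
  ],
  dr=[
    [0, 0, -0.05],
    [0, 0, -0.1],
    [0, 0, -0.15],
    [0, 0, -0.2],
    [0, 0, -0.25],
    [0, 0, -0.3],
    [0, 0, -0.35],
    [0, 0, -0.4],
    [0, 0, -0.45],
    [0, 0, -0.5],
  ],
)

```text
time: 23.48
position: [0.5288, -0.181, 0.1274]
tool_rot: [-2.526, 1.255, -1.005]
ft_force: [-1.0, -4.4, -1.8]
grip_width: 0.54
grip_force: 60.0
```

```bash
python3 -c "from h import *;rep()"
```

```text
23.4833 roll [-0.003  0.     2.251] F_tool [2.01 4.21 1.51] M_tool [-2.201 -0.306  0.298] j7t -0.202 qd7 0.515 q7 -1.593 w 46.97354396940453 59.97146476060152 d [-1.1 -1.1  0.8]
```

Emit:
send_rows(
  xyz=[
    [0, 0, 0],
    [0, 0, 0],
    [0, 0, 0],
    [0, 0, 0],
    [0, 0, 0],
    [0, 0, 0],
    [0, 0, 0],
    [0, 0, 0],
    [0, 0, 0],
    [0, 0, 0],
  ],
  dr=[
    [0, 0, -0.05],
    [0, 0, -0.1],
    [0, 0, -0.15],
    [0, 0, -0.2],
    [0, 0, -0.25],
    [0, 0, -0.3],
    [0, 0, -0.35],
    [0, 0, -0.4],
    [0, 0, -0.45],
    [0, 0, -0.5],
  ],
)

```text
time: 24.32
position: [0.5291, -0.1806, 0.1275]
tool_rot: [2.865, -0.613, 1.069]
ft_force: [-0.7, -1.8, -1.6]
grip_width: 0.541
grip_force: 60.0
```

```bash
python3 -c "from h import *;rep()"
```

```text
24.3167 roll [-0.003  0.     1.751] F_tool [-0.85  2.15  1.03] M_tool [-1.758 -1.053  0.355] j7t -0.173 qd7 0.517 q7 -1.160 w 47.10415694682083 59.97998317703605 d [-0.6 -1.   0.8]
```

Run:
```python
import numpy as np
D=np.array([(.304,1,-.268,.338),(.804,1,-.179,.385),(1.304,1,-.129,.407),(1.202,-1,.335,-.171),(.701,-1,.34,-.196),(.201,-1,.284,-.242),(-.299,-1,.217,-.295),(-.799,-1,.169,-.343),(-1.299,-1,.105,-.374),(-.797,1,-.352,.205),(-.297,1,-.299,.265),(.204,1,-.243,.327),(.704,1,-.231,.377),(1.204,1,-.13,.405),(1.704,1,-.166,.403),(2.204,1,-.21,.371),(2.704,1,-.299,.315),(3.204,1,-.266,.247),(3.25,-1,.211,-.307),(2.751,-1,.285,-.251),(2.251,-1,.298,-.202),(1.751,-1,.355,-.173)])
r,d=D[:,0],D[:,1];X=np.c_[d,np.sin(r),np.cos(r),np.ones_like(r)]
for n,y in(('M',D[:,2]),('j7',D[:,3])):
  for XX in(X,X[:,:3]):
    b,_,_,_=np.linalg.lstsq(XX,y,rcond=None);e=y-XX@b;s=e.std()*np.sqrt(len(y)/(len(y)-XX.shape[1]));C=np.linalg.inv(XX.T@XX)*s*s
    print(n,b.round(4),'A',np.hypot(b[1],b[2]),'top at',np.arctan2(-b[2],b[1]),'+-',np.sqrt(C[2,2])/np.hypot(b[1],b[2]),'rms',s,e.round(3))
```

```text
M [-0.26    0.12    0.0156 -0.0241] A 0.12097801343128536 top at -0.12926457914429382 +- 0.06456241508065229 rms 0.025471392352072027 [-0.035  0.008  0.035 -0.018  0.015  0.009  0.002  0.008 -0.019  0.007
  0.005  0.002 -0.036  0.037  0.001 -0.013 -0.052  0.041  0.004  0.018
 -0.021  0.004]
M [-0.259   0.1026  0.006 ] A 0.10275280053717414 top at -0.05849442724520889 +- 0.0774419340603865 rms 0.027480435126004885 [-0.045  0.002  0.029 -0.022  0.01  -0.001 -0.018 -0.021 -0.057 -0.024
 -0.016 -0.011 -0.043  0.031 -0.008 -0.03  -0.078  0.005 -0.031 -0.007
 -0.037 -0.004]
j7 [0.282  0.1159 0.019  0.0028] A 0.11748470243323664 top at -0.1621565450154792 +- 0.016250299656478954 rms 0.00622600068739744 [ 0.     0.004  0.005 -0.007 -0.006 -0.005  0.     0.006  0.012 -0.01
 -0.004  0.     0.003  0.005  0.006  0.004 -0.002 -0.012  0.004  0.002
 -0.001 -0.005]
j7 [0.2818 0.118  0.0201] A 0.11965847563529804 top at -0.16860943633486875 +- 0.015037721116036707 rms 0.0062141143283055405 [ 0.002  0.004  0.006 -0.006 -0.006 -0.003  0.002  0.009  0.016 -0.007
 -0.002  0.002  0.003  0.006  0.007  0.006  0.001 -0.007  0.008  0.004
  0.001 -0.004]
```

Emit:
send_rows(
  xyz=[
    [0, 0, 0],
    [0, 0, 0],
    [0, 0, 0],
    [0, 0, 0],
    [0, 0, 0],
    [0, 0, 0],
    [0, 0, 0],
    [0, 0, 0],
    [0, 0, 0],
    [0, 0, 0],
  ],
  dr=[
    [0, 0, -0.05],
    [0, 0, -0.1],
    [0, 0, -0.15],
    [0, 0, -0.18],
    [0, 0, -0.2],
    [0, 0, -0.2],
    [0, 0, -0.2],
    [0, 0, -0.2],
    [0, 0, -0.2],
    [0, 0, -0.2],
  ],
)

```text
time: 25.15
position: [0.5291, -0.1804, 0.1276]
tool_rot: [2.852, -0.319, 1.038]
ft_force: [2.2, -4.4, -6.0]
grip_width: 0.541
grip_force: 60.0
```

```bash
python3 -c "
from h import *;rep();im=get_image('wrist');cv2.imwrite('pics/w2.png',im[:,:,::-1])"
```

```text
25.15 roll [-0.003 -0.     1.552] F_tool [-1.45  3.73  6.64] M_tool [-2.096 -1.048  0.099] j7t 0.060 qd7 -0.001 q7 -0.989 w 47.04432035721237 59.9599549267441 d [-0.5 -0.9  0.8]
```

Emit:
send_rows(
  xyz=[
    [0, 0, 0],
    [0, 0, 0],
    [0, 0, 0],
    [0, 0, 0],
    [0, 0, 0],
    [0, 0, 0],
    [0, 0, 0],
    [0, 0, 0],
    [0, 0, 0],
    [0, 0, 0],
  ],
  dr=[
    [0, 0, 0],
    [0, 0, 0],
    [0, 0, 0],
    [0, 0, 0],
    [0, 0, 0],
    [0, 0, 0],
    [0, 0, 0],
    [0, 0, 0],
    [0, 0, 0],
    [0, 0, 0],
  ],
  jaw=80,
)

```text
time: 26.03
position: [0.529, -0.1794, 0.1272]
tool_rot: [2.854, -0.318, 1.037]
ft_force: [0.5, -0.6, -0.3]
grip_width: 0.916
grip_force: 0.0
```

```bash
python3 -c "
from h import *;rep();im=get_image('wrist');cv2.imwrite('pics/w3.png',im[:,:,::-1])"
```

```text
26.0333 roll [-0.     0.     1.552] F_tool [0.28 0.51 0.67] M_tool [-0.049 -0.891  0.001] j7t -0.025 qd7 0.000 q7 -0.988 w 79.65511866121169 0.0 d [0.1 0.1 0.8]
```

View pics/w3.png

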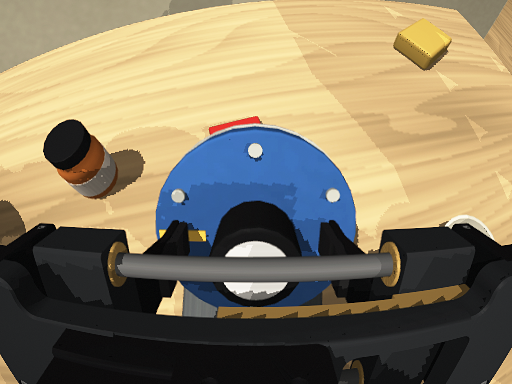

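The picture shows the mark at (180,236) on the tool's -y side, so it turned with the grip and did not slip. I'll turn the empty gripper around the knob to get the sensor's baseline.

Emit:
send_rows(
  xyz=[
    [0, 0, 0],
    [0, 0, 0],
    [0, 0, 0],
    [0, 0, 0],
    [0, 0, 0],
    [0, 0, 0],
    [0, 0, 0],
    [0, 0, 0],
    [0, 0, 0],
    [0, 0, 0],
  ],
  dr=[
    [0, 0, 0.08],
    [0, 0, 0.16],
    [0, 0, 0.24],
    [0, 0, 0.32],
    [0, 0, 0.4],
    [0, 0, 0.48],
    [0, 0, 0.56],
    [0, 0, 0.64],
    [0, 0, 0.72],
    [0, 0, 0.8],
  ],
)

```text
time: 26.92
position: [0.529, -0.1794, 0.1273]
tool_rot: [-2.432, 1.37, -0.979]
ft_force: [0.8, 0.4, -0.1]
grip_width: 0.92
grip_force: 0.0
```

```bash
python3 -c "from h import *;rep()"
```

```text
26.9167 roll [-1.000e-03  0.000e+00  2.356e+00] F_tool [-0.07 -0.75  0.56] M_tool [-0.622 -0.638 -0.004] j7t 0.883 qd7 -0.821 q7 -1.685 w 80.0014272500665 0.0 d [ 0.  -0.   0.8]
```

Emit:
send_rows(
  xyz=[
    [0, 0, 0],
    [0, 0, 0],
    [0, 0, 0],
    [0, 0, 0],
    [0, 0, 0],
    [0, 0, 0],
    [0, 0, 0],
    [0, 0, 0],
    [0, 0, 0],
    [0, 0, 0],
  ],
  dr=[
    [0, 0, 0.08],
    [0, 0, 0.16],
    [0, 0, 0.24],
    [0, 0, 0.32],
    [0, 0, 0.4],
    [0, 0, 0.48],
    [0, 0, 0.56],
    [0, 0, 0.64],
    [0, 0, 0.72],
    [0, 0, 0.8],
  ],
)

```text
time: 27.75
position: [0.529, -0.1794, 0.1273]
tool_rot: [-1.595, 2.064, -0.744]
ft_force: [0.3, 0.1, 0.3]
grip_width: 0.915
grip_force: 0.0
```

```bash
python3 -c "from h import *;rep()"
```

```text
27.75 roll [ 0.000e+00 -1.000e-03 -3.128e+00] F_tool [-0.13 -0.39 -0.03] M_tool [-0.864 -0.037  0.003] j7t 0.901 qd7 -0.810 q7 -2.370 w 79.63124839210631 0.0 d [ 0.  -0.   0.8]
```

Emit:
send_rows(
  xyz=[
    [0, 0, 0],
    [0, 0, 0],
    [0, 0, 0],
    [0, 0, 0],
    [0, 0, 0],
    [0, 0, 0],
    [0, 0, 0],
    [0, 0, 0],
    [0, 0, 0],
    [0, 0, 0],
  ],
  dr=[
    [0, 0, -0.08],
    [0, 0, -0.16],
    [0, 0, -0.24],
    [0, 0, -0.32],
    [0, 0, -0.4],
    [0, 0, -0.48],
    [0, 0, -0.56],
    [0, 0, -0.64],
    [0, 0, -0.72],
    [0, 0, -0.8],
  ],
)

```text
time: 28.58
position: [0.529, -0.1794, 0.1273]
tool_rot: [-2.439, 1.361, -0.981]
ft_force: [0.7, -0.8, -0.3]
grip_width: 0.919
grip_force: 0.0
```

```bash
python3 -c "from h import *;rep()"
```

```text
28.5833 roll [-1.000e-03  0.000e+00  2.348e+00] F_tool [0.83 0.08 0.79] M_tool [-0.631 -0.629 -0.066] j7t -0.848 qd7 0.819 q7 -1.679 w 79.99128076974817 0.0 d [ 0.  -0.   0.8]
```

Emit:
send_rows(
  xyz=[
    [0, 0, 0],
    [0, 0, 0],
    [0, 0, 0],
    [0, 0, 0],
    [0, 0, 0],
    [0, 0, 0],
    [0, 0, 0],
    [0, 0, 0],
    [0, 0, 0],
    [0, 0, 0],
  ],
  dr=[
    [0, 0, -0.08],
    [0, 0, -0.16],
    [0, 0, -0.24],
    [0, 0, -0.32],
    [0, 0, -0.4],
    [0, 0, -0.48],
    [0, 0, -0.56],
    [0, 0, -0.64],
    [0, 0, -0.72],
    [0, 0, -0.8],
  ],
)

```text
time: 29.42
position: [0.529, -0.1794, 0.1273]
tool_rot: [2.853, -0.312, 1.036]
ft_force: [-1.2, -0.4, -0.1]
grip_width: 0.921
grip_force: 0.0
```

```bash
python3 -c "from h import *;rep()"
```

```text
29.4167 roll [-1.000e-03  0.000e+00  1.548e+00] F_tool [-0.89  0.69 -0.6 ] M_tool [-0.035 -0.918 -0.114] j7t -0.897 qd7 0.827 q7 -0.986 w 80.13538071519946 0.0 d [-0.   0.   0.8]
```

Emit:
send_rows(
  xyz=[
    [0, 0, 0],
    [0, 0, 0],
    [0, 0, 0],
    [0, 0, 0],
    [0, 0, 0],
    [0, 0, 0],
    [0, 0, 0],
    [0, 0, 0],
    [0, 0, 0],
    [0, 0, 0],
  ],
  dr=[
    [0, 0, -0.08],
    [0, 0, -0.16],
    [0, 0, -0.24],
    [0, 0, -0.32],
    [0, 0, -0.4],
    [0, 0, -0.48],
    [0, 0, -0.56],
    [0, 0, -0.64],
    [0, 0, -0.72],
    [0, 0, -0.8],
  ],
)

```text
time: 30.25
position: [0.529, -0.1794, 0.1272]
tool_rot: [2.552, 0.764, 0.836]
ft_force: [0.2, -0.6, 0.9]
grip_width: 0.919
grip_force: 0.0
```

```bash
python3 -c "from h import *;rep()"
```

```text
30.25 roll [-0.    -0.     0.748] F_tool [ 0.2   0.95 -0.46] M_tool [ 0.543 -0.679 -0.095] j7t -0.925 qd7 0.827 q7 -0.290 w 79.98258177413466 0.0 d [0.  0.  0.8]
```

Emit:
send_rows(
  xyz=[
    [0, 0, 0],
    [0, 0, 0],
    [0, 0, 0],
    [0, 0, 0],
    [0, 0, 0],
    [0, 0, 0],
    [0, 0, 0],
    [0, 0, 0],
    [0, 0, 0],
    [0, 0, 0],
  ],
  dr=[
    [0, 0, -0.08],
    [0, 0, -0.16],
    [0, 0, -0.24],
    [0, 0, -0.32],
    [0, 0, -0.4],
    [0, 0, -0.48],
    [0, 0, -0.56],
    [0, 0, -0.64],
    [0, 0, -0.72],
    [0, 0, -0.8],
  ],
)

```text
time: 31.08
position: [0.529, -0.1795, 0.1272]
tool_rot: [1.947, 1.61, 0.548]
ft_force: [-0.1, 0.4, -0.6]
grip_width: 0.917
grip_force: 0.0
```

```bash
python3 -c "from h import *;rep()"
```

```text
31.0833 roll [-0.    -0.    -0.052] F_tool [ 0.42 -0.55  0.37] M_tool [ 0.801 -0.032 -0.014] j7t -0.913 qd7 0.820 q7 0.404 w 79.8051382572807 0.0 d [0.  0.  0.8]
```

Emit:
send_rows(
  xyz=[
    [0, 0, 0],
    [0, 0, 0],
    [0, 0, 0],
    [0, 0, 0],
    [0, 0, 0],
    [0, 0, 0],
    [0, 0, 0],
    [0, 0, 0],
    [0, 0, 0],
    [0, 0, 0],
  ],
  dr=[
    [0, 0, -0.08],
    [0, 0, -0.16],
    [0, 0, -0.24],
    [0, 0, -0.32],
    [0, 0, -0.4],
    [0, 0, -0.48],
    [0, 0, -0.56],
    [0, 0, -0.64],
    [0, 0, -0.72],
    [0, 0, -0.8],
  ],
)

```text
time: 31.92
position: [0.5289, -0.1795, 0.1272]
tool_rot: [1.133, 2.177, 0.211]
ft_force: [1.1, 1.1, 0.1]
grip_width: 0.92
grip_force: 0.0
```

```bash
python3 -c "from h import *;rep()"
```

```text
31.9167 roll [-0.    -0.    -0.852] F_tool [0.38 1.44 0.39] M_tool [ 0.557  0.55  -0.015] j7t -0.866 qd7 0.809 q7 1.089 w 80.04721104460279 0.0 d [-0.1  0.1  0.8]
```

Emit:
send_rows(
  xyz=[
    [0, 0, 0],
    [0, 0, 0],
    [0, 0, 0],
    [0, 0, 0],
    [0, 0, 0],
    [0, 0, 0],
    [0, 0, 0],
    [0, 0, 0],
    [0, 0, 0],
    [0, 0, 0],
  ],
  dr=[
    [0, 0, -0.05],
    [0, 0, -0.1],
    [0, 0, -0.15],
    [0, 0, -0.2],
    [0, 0, -0.25],
    [0, 0, -0.3],
    [0, 0, -0.35],
    [0, 0, -0.4],
    [0, 0, -0.45],
    [0, 0, -0.5],
  ],
)

```text
time: 32.75
position: [0.5289, -0.1795, 0.1272]
tool_rot: [0.558, 2.378, -0.01]
ft_force: [0.5, 0.5, -0.0]
grip_width: 0.918
grip_force: 0.0
```

```bash
python3 -c "from h import *;rep()"
```

```text
32.75 roll [-0.    -0.    -1.351] F_tool [-0.11  0.6   0.25] M_tool [ 0.202  0.721 -0.041] j7t -0.512 qd7 0.498 q7 1.510 w 79.8874105998434 0.0 d [-0.1  0.1  0.8]
```

Emit:
send_rows(
  xyz=[
    [0, 0, 0],
    [0, 0, 0],
    [0, 0, 0],
    [0, 0, 0],
    [0, 0, 0],
    [0, 0, 0],
    [0, 0, 0],
    [0, 0, 0],
    [0, 0, 0],
    [0, 0, 0],
  ],
  dr=[
    [0, 0, 0.05],
    [0, 0, 0.1],
    [0, 0, 0.15],
    [0, 0, 0.2],
    [0, 0, 0.25],
    [0, 0, 0.3],
    [0, 0, 0.35],
    [0, 0, 0.4],
    [0, 0, 0.45],
    [0, 0, 0.5],
  ],
)

```text
time: 33.58
position: [0.5289, -0.1794, 0.1272]
tool_rot: [1.14, 2.174, 0.214]
ft_force: [-0.1, 0.7, 0.7]
grip_width: 0.92
grip_force: 0.0
```

```bash
python3 -c "from h import *;rep()"
```

```text
33.5833 roll [-0.    -0.    -0.846] F_tool [ 0.24  0.68 -0.74] M_tool [ 0.554  0.554 -0.042] j7t 0.517 qd7 -0.504 q7 1.084 w 80.06527752496268 0.0 d [-0.1  0.1  0.8]
```

Emit:
send_rows(
  xyz=[
    [0, 0, 0],
    [0, 0, 0],
    [0, 0, 0],
    [0, 0, 0],
    [0, 0, 0],
    [0, 0, 0],
    [0, 0, 0],
    [0, 0, 0],
    [0, 0, 0],
    [0, 0, 0],
  ],
  dr=[
    [0, 0, 0.08],
    [0, 0, 0.16],
    [0, 0, 0.24],
    [0, 0, 0.32],
    [0, 0, 0.4],
    [0, 0, 0.48],
    [0, 0, 0.56],
    [0, 0, 0.64],
    [0, 0, 0.72],
    [0, 0, 0.8],
  ],
)

```text
time: 34.42
position: [0.529, -0.1795, 0.1272]
tool_rot: [1.954, 1.603, 0.552]
ft_force: [0.0, -0.3, 0.3]
grip_width: 0.92
grip_force: 0.0
```

```bash
python3 -c "from h import *;rep()"
```

```text
34.4167 roll [-0.    -0.    -0.044] F_tool [-0.28  0.22 -0.17] M_tool [ 0.787 -0.024 -0.08 ] j7t 0.817 qd7 -0.820 q7 0.398 w 80.00841469233512 0.0 d [0.  0.1 0.8]
```

Emit:
send_rows(
  xyz=[
    [0, 0, 0],
    [0, 0, 0],
    [0, 0, 0],
    [0, 0, 0],
    [0, 0, 0],
    [0, 0, 0],
    [0, 0, 0],
    [0, 0, 0],
    [0, 0, 0],
    [0, 0, 0],
  ],
  dr=[
    [0, 0, 0.08],
    [0, 0, 0.16],
    [0, 0, 0.24],
    [0, 0, 0.32],
    [0, 0, 0.4],
    [0, 0, 0.48],
    [0, 0, 0.56],
    [0, 0, 0.64],
    [0, 0, 0.72],
    [0, 0, 0.8],
  ],
)

```text
time: 35.25
position: [0.529, -0.1795, 0.1272]
tool_rot: [2.557, 0.755, 0.839]
ft_force: [-0.6, -0.1, 0.2]
grip_width: 0.918
grip_force: 0.0
```

```bash
python3 -c "from h import *;rep()"
```

```text
35.25 roll [-0.    -0.     0.756] F_tool [-0.37 -0.05 -0.55] M_tool [ 0.545 -0.659 -0.002] j7t 0.820 qd7 -0.829 q7 -0.295 w 79.84686284903329 0.0 d [0.  0.  0.8]
```

Emit:
send_rows(
  xyz=[
    [0, 0, 0],
    [0, 0, 0],
    [0, 0, 0],
    [0, 0, 0],
    [0, 0, 0],
    [0, 0, 0],
    [0, 0, 0],
    [0, 0, 0],
    [0, 0, 0],
    [0, 0, 0],
  ],
  dr=[
    [0, 0, 0.08],
    [0, 0, 0.16],
    [0, 0, 0.24],
    [0, 0, 0.32],
    [0, 0, 0.4],
    [0, 0, 0.48],
    [0, 0, 0.56],
    [0, 0, 0.64],
    [0, 0, 0.72],
    [0, 0, 0.8],
  ],
)

```text
time: 36.08
position: [0.529, -0.1794, 0.1272]
tool_rot: [2.854, -0.324, 1.038]
ft_force: [-0.5, 0.0, -0.9]
grip_width: 0.918
grip_force: 0.0
```

```bash
python3 -c "from h import *;rep()"
```

```text
36.0833 roll [-0.     0.     1.556] F_tool [-0.94  0.1   0.35] M_tool [-0.125 -0.868 -0.083] j7t 0.848 qd7 -0.827 q7 -0.991 w 79.89281409462318 0.0 d [0.1 0.  0.8]
```

Run:
```python
import numpy as np
D=np.array([(.304,1,-.268,.338,-.516),(.804,1,-.179,.385,-.517),(1.304,1,-.129,.407,-.518),(1.202,-1,.335,-.171,.518),(.701,-1,.34,-.196,.518),(.201,-1,.284,-.242,.516),(-.299,-1,.217,-.295,.512),(-.799,-1,.169,-.343,.506),(-1.299,-1,.105,-.374,.499),(-.797,1,-.352,.205,-.505),(-.297,1,-.299,.265,-.512),(.204,1,-.243,.327,-.515),(.704,1,-.231,.377,-.516),(1.204,1,-.13,.405,-.518),(1.704,1,-.166,.403,-.517),(2.204,1,-.21,.371,-.514),(2.704,1,-.299,.315,-.510),(3.204,1,-.266,.247,-.507),(3.25,-1,.211,-.307,.501),(2.751,-1,.285,-.251,.511),(2.251,-1,.298,-.202,.515),(1.751,-1,.355,-.173,.517)])
B=np.array([(1.552,0,.001,-.025,0),(2.356,1,-.004,.883,-.821),(3.155,1,.003,.901,-.81),(2.348,-1,-.066,-.848,.819),(1.548,-1,-.114,-.897,.827),(.748,-1,-.095,-.925,.827),(-.052,-1,-.014,-.913,.82),(-.852,-1,-.015,-.866,.809),(-1.351,-1,-.041,-.512,.498),(-.846,1,-.042,.517,-.504),(-.044,1,-.08,.817,-.82),(.756,1,-.002,.82,-.829),(1.556,1,-.083,.848,-.827)])
Z=np.vstack([D,B]);g=np.r_[np.ones(len(D)),np.zeros(len(B))];r,d,M,J,q=Z.T
base=[np.ones_like(r),np.sin(r),np.cos(r)];gr=[g*d,g*np.sin(r),g*np.cos(r)]
def fit(n,y,X,w=None):
    X=np.array(X).T;b=np.linalg.lstsq(X,y,rcond=None)[0];e=y-X@b;s=np.sqrt(e@e/(len(y)-X.shape[1]));C=np.linalg.inv(X.T@X)*s*s
    print(n,b.round(4),'A %.3f top %.3f +- %.3f rms %.4f'%(np.hypot(*b[1:3]),np.arctan2(-b[2],b[1]),np.sqrt(C[2,2])/np.hypot(*b[1:3]),s));return e
fit('M',M,gr+base);fit('M const',M,gr+base[:1])
print(fit('J',J,gr+base+[q,d]).round(3)[22:]);fit('J nobase',J,gr+[base[0],q,d])
```

```text
M [-0.2601  0.1456  0.0378 -0.028  -0.0229 -0.0207] A 0.150 top -0.254 +- 0.108 rms 0.0320
M const [-0.2603  0.126   0.0189 -0.0325] A 0.127 top -0.149 +- 0.078 rms 0.0332
J [-2.5870e-01  1.4310e-01  6.8600e-02  3.0000e-04 -2.4700e-02 -4.8900e-02
 -1.0542e+00  0.0000e+00] A 0.159 top -0.447 +- 0.007 rms 0.0020
[ 0.     0.    -0.002 -0.002  0.    -0.001 -0.001  0.    -0.001 -0.001
 -0.    -0.002  0.001]
J nobase [-0.2468  0.1238  0.0226 -0.0071 -1.1137 -0.0426] A 0.126 top -0.180 +- 0.051 rms 0.0215
```

The joint fit is clean: residual 0.002 N m, heavy-side pull 0.159 N m and friction 0.26 N m, both matching what was given. The heavy side was on top at roll -0.447, so the lowest point is at roll 2.695. I'll regrip at the release angle.

Emit:
send_rows(
  xyz=[
    [0, 0, 0],
    [0.5, 1, 0],
    [0.5, 1, 0],
    [0.5, 1, 0],
    [0.5, 1, 0],
    [0.5, 1, 0],
    [0.5, 1, 0],
    [0.5, 1, 0],
    [0.5, 1, 0],
    [0.5, 1, 0],
  ],
  dr=[
    [0, 0, 0],
    [0, 0, 0],
    [0, 0, 0],
    [0, 0, 0],
    [0, 0, 0],
    [0, 0, 0],
    [0, 0, 0],
    [0, 0, 0],
    [0, 0, 0],
    [0, 0, 0],
  ],
)

```text
time: 36.92
position: [0.5292, -0.1805, 0.1276]
tool_rot: [2.853, -0.318, 1.037]
ft_force: [-0.5, 0.0, 1.0]
grip_width: 0.92
grip_force: 0.0
```

Run:
```python
from h import *
rep();im=get_image('wrist')[:,:,::-1];cv2.imwrite('pics/w4.png',im)
for n in('w3','w4'):
    h=cv2.cvtColor(cv2.imread(f'pics/{n}.png'),cv2.COLOR_BGR2HSV);m=(cv2.inRange(h,(22,150,150),(35,255,255)));m[:200]=0;m[280:]=0;m[:,:150]=0;m[:,220:]=0
    print(n,np.argwhere(m).mean(0)[::-1],(m>0).sum())
```

```text
36.9167 roll [-0.     0.     1.552] F_tool [ 0.28  0.11 -1.06] M_tool [-0.022 -0.902 -0.064] j7t -0.024 qd7 -0.003 q7 -0.984 w 80.0798264071748 0.0 d [-0.5 -0.9  0.8]
w3 [186.54794521 233.79452055] 73
w4 [178.98461538 232.70769231] 65
```

Emit:
send_rows(
  xyz=[
    [0, 0, 0],
    [0, 0, 0],
    [0, 0, 0],
    [0, 0, 0],
    [0, 0, 0],
    [0, 0, 0],
    [0, 0, 0],
    [0, 0, 0],
    [0, 0, 0],
    [0, 0, 0],
  ],
  dr=[
    [0, 0, 0],
    [0, 0, 0],
    [0, 0, 0],
    [0, 0, 0],
    [0, 0, 0],
    [0, 0, 0],
    [0, 0, 0],
    [0, 0, 0],
    [0, 0, 0],
    [0, 0, 0],
  ],
  jaw=30,
  grip_force=60,
)

```text
time: 37.8
position: [0.5291, -0.1805, 0.1276]
tool_rot: [2.853, -0.318, 1.037]
ft_force: [0.1, 0.5, 0.4]
grip_width: 0.544
grip_force: 59.9
```

```bash
python3 -c "from h import *;rep()"
```

```text
37.8 roll [-1.000e-03  0.000e+00  1.552e+00] F_tool [ 0.26 -0.47 -0.29] M_tool [-0.123 -0.844 -0.038] j7t -0.011 qd7 0.000 q7 -0.984 w 47.30316248976632 59.90736062508404 d [-0.5 -1.   0.8]
```

Emit:
send_rows(
  xyz=[
    [0, 0, 0],
    [0, 0, 0],
    [0, 0, 0],
    [0, 0, 0],
    [0, 0, 0],
    [0, 0, 0],
    [0, 0, 0],
    [0, 0, 0],
    [0, 0, 0],
    [0, 0, 0],
  ],
  dr=[
    [0, 0, 0.05],
    [0, 0, 0.1],
    [0, 0, 0.15],
    [0, 0, 0.2],
    [0, 0, 0.25],
    [0, 0, 0.3],
    [0, 0, 0.35],
    [0, 0, 0.4],
    [0, 0, 0.45],
    [0, 0, 0.5],
  ],
)

```text
time: 38.63
position: [0.5289, -0.1809, 0.1275]
tool_rot: [-2.691, 1.019, -1.041]
ft_force: [-1.1, -0.9, -1.0]
grip_width: 0.54
grip_force: 59.9
```

```bash
python3 -c "from h import *;rep()"
```

```text
38.6333 roll [-1.000e-03 -0.000e+00  2.054e+00] F_tool [-0.57  1.61  0.24] M_tool [-0.749 -0.656 -0.162] j7t 0.386 qd7 -0.517 q7 -1.421 w 47.01186057627206 59.90455904044211 d [-1.  -1.1  0.8]
```

Emit:
send_rows(
  xyz=[
    [0, 0, 0],
    [0, 0, 0],
    [0, 0, 0],
    [0, 0, 0],
    [0, 0, 0],
    [0, 0, 0],
    [0, 0, 0],
    [0, 0, 0],
    [0, 0, 0],
    [0, 0, 0],
  ],
  dr=[
    [0, 0, 0.05],
    [0, 0, 0.1],
    [0, 0, 0.15],
    [0, 0, 0.2],
    [0, 0, 0.25],
    [0, 0, 0.3],
    [0, 0, 0.35],
    [0, 0, 0.4],
    [0, 0, 0.45],
    [0, 0, 0.5],
  ],
)

```text
time: 39.47
position: [0.5286, -0.1812, 0.1273]
tool_rot: [-2.242, 1.575, -0.931]
ft_force: [-2.4, -1.9, -0.5]
grip_width: 0.542
grip_force: 59.9
```

```bash
python3 -c "from h import *;rep()"
```

```text
39.4667 roll [-2.000e-03 -0.000e+00  2.554e+00] F_tool [ 1.02  2.78 -0.83] M_tool [-0.798 -0.161 -0.203] j7t 0.331 qd7 -0.513 q7 -1.854 w 47.13823215772536 59.91828549653292 d [-1.5 -1.   0.8]
```

Emit:
send_rows(
  xyz=[
    [0, 0, 0],
    [0, 0, 0],
    [0, 0, 0],
    [0, 0, 0],
    [0, 0, 0],
    [0, 0, 0],
    [0, 0, 0],
    [0, 0, 0],
    [0, 0, 0],
    [0, 0, 0],
  ],
  dr=[
    [0, 0, 0.05],
    [0, 0, 0.1],
    [0, 0, 0.15],
    [0, 0, 0.2],
    [0, 0, 0.25],
    [0, 0, 0.3],
    [0, 0, 0.35],
    [0, 0, 0.4],
    [0, 0, 0.45],
    [0, 0, 0.5],
  ],
)

```text
time: 40.3
position: [0.5282, -0.1812, 0.127]
tool_rot: [-1.711, 1.996, -0.779]
ft_force: [-5.4, -1.3, -0.3]
grip_width: 0.535
grip_force: 59.9
```

```bash
python3 -c "from h import *;rep()"
```

```text
40.3 roll [-3.000e-03 -1.000e-03  3.054e+00] F_tool [ 2.2   4.18 -2.87] M_tool [-0.535  0.431 -0.207] j7t 0.261 qd7 -0.507 q7 -2.283 w 46.533446459984866 59.94533931836486 d [-1.9 -0.6  0.8]
```

Emit:
send_rows(
  xyz=[
    [0, 0, 0],
    [0, 0, 0],
    [0, 0, 0],
    [0, 0, 0],
    [0, 0, 0],
    [0, 0, 0],
    [0, 0, 0],
    [0, 0, 0],
    [0, 0, 0],
    [0, 0, 0],
  ],
  dr=[
    [0, 0, 0.05],
    [0, 0, 0.05],
    [0, 0, 0.0],
    [0, 0, -0.05],
    [0, 0, -0.1],
    [0, 0, -0.15],
    [0, 0, -0.2],
    [0, 0, -0.25],
    [0, 0, -0.3],
    [0, 0, -0.35],
  ],
)

```text
time: 41.13
position: [0.5285, -0.1812, 0.1272]
tool_rot: [-2.094, 1.712, -0.89]
ft_force: [-2.8, -1.0, -0.0]
grip_width: 0.539
grip_force: 60.0
```

```bash
python3 -c "from h import *;rep()"
```

```text
41.1333 roll [-2.000e-03 -0.000e+00  2.701e+00] F_tool [ 0.71  2.43 -1.53] M_tool [-0.818 -0.049  0.253] j7t -0.253 qd7 0.511 q7 -1.979 w 46.9006330313038 59.954346315935254 d [-1.6 -0.9  0.8]
```

Emit:
send_rows(
  xyz=[
    [0, 0, 0],
    [0, 0, 0],
    [0, 0, 0],
    [0, 0, 0],
    [0, 0, 0],
    [0, 0, 0],
    [0, 0, 0],
    [0, 0, 0],
    [0, 0, 0],
    [0, 0, 0],
  ],
  dr=[
    [0, 0, -0.007],
    [0, 0, -0.007],
    [0, 0, -0.007],
    [0, 0, -0.007],
    [0, 0, -0.007],
    [0, 0, -0.007],
    [0, 0, -0.007],
    [0, 0, -0.007],
    [0, 0, -0.007],
    [0, 0, -0.007],
  ],
)

```text
time: 41.97
position: [0.5285, -0.1812, 0.1272]
tool_rot: [-2.098, 1.709, -0.891]
ft_force: [-3.7, -1.9, -0.8]
grip_width: 0.541
grip_force: 60.0
```

Run:
```python
from h import *
rep();cv2.imwrite('pics/w5.png',get_image('wrist')[:,:,::-1])
```

```text
41.9667 roll [-2.000e-03 -0.000e+00  2.696e+00] F_tool [ 1.24  3.78 -1.4 ] M_tool [-1.012  0.099  0.029] j7t 0.001 qd7 -0.001 q7 -1.976 w 47.08383062765777 59.95609517209232 d [-1.6 -0.9  0.8]
```

View pics/w5.png

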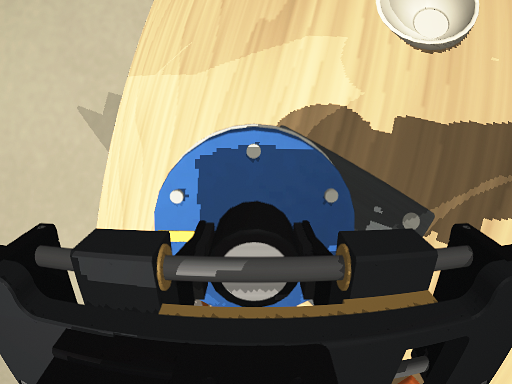

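The jaws hold the knob, with the mark still on the tool's -y side at (181,237), so nothing slipped. The roll is 2.696 and the drum is at rest.

```bash
python3 -c "from bench import *;print(close_job())"
```

```text
the job is handed in; nothing more can be done
None
```

Drum b, the one with the red tile, is turned until its heavy side, located from the torque I felt, is at the bottom of the slant; the gripper still holds the knob at 60 N, and the job is handed in at about 42 s.

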